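Load two battery packs into the spring feeder

ROBOT

A 6-joint arm with a two-finger parallel gripper is mounted at the origin on a cart in front of the work surface, level with it; the furniture and walls round the work are solid. World frame = base frame: x ahead of the robot, y to its left, z up, the work surface at z = 0. Lengths are in m, angles in degrees, forces in N, time in s.
With the tool pointing down it reaches from about 0.3 to 0.75 m from the base axis. Payload 8.5 kg.
Tool frame: the origin (TCP) lies between the finger pads; the fingertips stand 8 mm ahead of it and the grasp point (between the pads) lies 11 mm behind it; y points along the fingers, z is the direction in which the jaws open and shut, and the axes are right-handed (so a half turn about y gives the same grasp; the last joint's range is limited). The gripper opens to 85 mm and grips with 20 to 120 N. Pads are 22 mm wide; open, the fingers measure 114 mm over their backs; the gripper's body (76 mm by 85 mm) begins 54 mm behind the grasp point. The pads swing forward as they close: fully open they stand 13 mm farther back than shut.
Start: joints at [58.425, 21.807, 74.336, -0, 83.858, -12.336], TCP at [0.181, 0.519, 0.239] pointing down, gripper open.
Joint ranges: [-178.18, 178.18], [-50.72, 133.34], [12.68, 142.11], [-81.47, 261.47], [9.98, 163.14], [-165.26, 165.26]. Speed limits (degrees/s): [136.94, 136.94, 180, 180, 180, 180].

INTERFACE

Orientations are given as a 3x3 rotation matrix whose columns are the frame's x, y, z axes.
In Python, from rig import env, get_image gives the robot as it stands.
- The arm moves only by the tool move_arm, never from a script. Its argument "targets" is one flat list of numbers, 6 for each row, row after row: the shift along the tool's x, y, z in mm, then the turn, a rotation vector about the tool's x, y, z in rad. A call has exactly 5 rows; each row shifts and turns the commanded pose from where the row before left it, along the tool's axes as they then stand; what a row does not reach is not made up. A row lasts 1/8 s, in which the tool goes at most 62.5 mm and 10.7 degrees, less where a joint would pass 70% of its speed; a pose out of reach is approached as far as the arm can. A call is refused whole if a number of a shift passes 62.5 or a number of a turn 0.188, either way. A call with a gripper value outside its range is refused whole. "hand" is the opening, from -1 (shut) to 1 (fully open), so that 0 is half open, set as the call begins (left out, the last holds). The fingers move at their own pace and stop on an object; "squeeze" is the grip in N (left out, the last holds). Time passes only in rows, so rows that do not move let the fingers close, or fill a call up. It gives the time, the measured TCP pose, the force and the opening at its end, in the units of the state.
- env.observe(): the state, without advancing time (a new reading comes with each control period).
- get_image(name): name is "scene" or "top"; returns a dict with "pixels" (400x640x3 uint8, red, green, blue), "z_map" (400x640 float32, m along the optical axis (not along the pixel's ray), 0 where there is no reading), "intrinsics" (3x3 intrinsics, pixels), "R" (3x3) and "t" (3): a world point X has camera coordinates R X + t. Camera axes: x right, y down, z forward; pixel columns grow to the right and rows downward; lengths in m; the calibration is good to about 2 mm. A picture is of the moment at which its call begins.
- env.close_job(): hands the job in, once; it reports no verdict.
The state is a dict: "time_s": time; "q": joint angles; "qvel": joint speeds; "joint_efforts": joint torques, N m; "position": TCP position; "tool_rot": TCP orientation; "ft_force": force on the tool from outside, world axes, zero at the start; "wrist_torque": the same for the moment, N m; "grip_width": finger opening in m.
Only numpy, scipy, OpenCV 4.12 (cv2) and the standard library are available. Lean on these libraries where they do the work, as an engineer would, in place of code of your own. Each camera call takes 0.05 s, during which the arm holds its last target.

TASK

Load both loose battery packs, one at a time, into the sloping spring-loaded feeder: press each one flat in through the mouth, label side up and with its contact end, which now looks towards the robot, at the lower end of the slope, until both orange lips have snapped back over it and hold it down. Finish with both packs held under the lips, one on the other, and leave the card terminal, the orange bottle and the yellow tape roll that stand on the belt beside the feeder where they are.

Things in the scene. Friction and masses are not known exactly. Their poses are not given: they have to be found in the camera images.
- magazine: Aluminium frame of the fixed feeder. Origin: mid-mouth, level with the underside of the two lips, 112 mm above the belt. z = out of the mouth along its axis, leaning 35 degrees from vertical towards the robot; x = up the slope, away from the robot; y = across, to the left. Packs are pressed in along -z. Inside 60 mm along x, 40 mm along y, from z = -58 to +16 mm.
- mouth (a point): Point on the magazine's axis at z = +24 mm (same axes), where its four corner angles end; they flare outward from z = +15 mm. Both long sides are open between the corner angles (|x| < 17 mm, full depth), so fingers that hold a pack across its width can go in with it. Nothing else stands beside the frame; the lip housings behind its ends reach |x| = 55 mm, z up to 8 mm.
- feeder: Grey base plate that carries the frame, 150 x 110 x 8 mm, fixed; origin under its centre, x away from the robot. The magazine's origin lies 30 mm nearer the robot and 112 mm up. Obstacles near the belt: a blue drawer unit on its left (x 0.47 to 0.73, y 0.31 to 0.57, up to z = 0.19 m) and a tall post on its right (45 mm square, at x 0.44, y -0.22).
- lip_low (a joint): Sprung orange lip at the lower end of the mouth (m): 0 = out over the mouth; grows to 0.009 as it is pushed outward (-x of the magazine). Nose 16 mm wide, at x = -23 mm; flat underneath (z = 0), sloped 52 degrees on top up to z = 12 mm, slippery: a pack pressed down on both lips moves them apart, and they snap back above it. 1 to 2 N each.
- lip_high (a joint): The same lip at the upper end of the mouth, nose at x = +23 mm; grows as it is pushed outward along +x.
- follower (a joint): Black sprung plate that carries the packs (m): 0 = empty, its top 4 mm below the lips; grows to 0.040 as pressed in. 1.5 N at 0 plus 50 N/m, pushing packs up against the lips. About 0.0065 with one pack in, 0.017 with two. Pressing a pack in takes 5 to 10 N; press its top 3 to 5 mm below z = 0 so that the lips can close.
- battery_a_center (a point): Centre, half-way up, of a flat battery pack: dark grey tray with a beige label on top, 36 mm (x) by 55 mm (y) by 10.5 mm high, 45 g, lying flat on the belt. z = up through the label, y = along its length, away from the contact end. Grasp it across its 36 mm width.
- battery_a_contacts (a point): Middle of the same pack's contact end (the end face with the small brass contact strip), 28 mm from its centre along its -y. At the start it looks towards the robot, within 0.6 rad.
- battery_b_center (a point): Centre, half-way up, of a flat battery pack: dark grey tray with a beige label on top, 36 mm (x) by 55 mm (y) by 10.5 mm high, 45 g, lying flat on the belt. z = up through the label, y = along its length, away from the contact end. Grasp it across its 36 mm width.
- battery_b_contacts (a point): Middle of the same pack's contact end (the end face with the small brass contact strip), 28 mm from its centre along its -y. At the start it looks towards the robot, within 0.6 rad.
- terminal: White card terminal, 146 x 75 x 28 mm, lying loose on the belt; origin under its centre, x along its length. To be left alone.
- flux: Small orange bottle with black cap, 30 mm diameter, 58 mm high, standing loose; origin under its centre. To be left alone.
- tape: Roll of yellow tape lying flat, 64 mm diameter, 19 mm high, loose; origin under its centre. To be left alone.
Things that resemble listed ones, but are neither listed nor needed, are in the scene too. Leave any green look-alike of the part that bears battery_a_center alone.

How it is judged (in metres and radians):
On the way, in this order (a step that is already met when the one before it is completed fails the run):
1. one pack lies under both lips, lips closed over it (((x of battery_a_center in the frame of magazine between -0.007 and 0.007 m and y of battery_a_center in the frame of magazine between -0.005 and 0.005 m and z of battery_a_center in the frame of magazine between -0.045 and -0.003 m and angle between the z axis of battery_a_center and the z axis of magazine, either way round below 0.12 rad and angle between battery_a_center's own z axis and vertical below 1.2 rad and x of battery_a_contacts in the frame of magazine below -0.015 m) or (x of battery_b_center in the frame of magazine between -0.007 and 0.007 m and y of battery_b_center in the frame of magazine between -0.005 and 0.005 m and z of battery_b_center in the frame of magazine between -0.045 and -0.003 m and angle between the z axis of battery_b_center and the z axis of magazine, either way round below 0.12 rad and angle between battery_b_center's own z axis and vertical below 1.2 rad and x of battery_b_contacts in the frame of magazine below -0.015 m)) and value of joint follower above 0.004 m and value of joint each of lip_low, lip_high below 0.002 m), for 0.2 s.
2. both packs lie under the lips, lips closed over them (x of battery_a_center in the frame of magazine between -0.007 and 0.007 m and y of battery_a_center in the frame of magazine between -0.005 and 0.005 m and z of battery_a_center in the frame of magazine between -0.045 and -0.003 m and angle between the z axis of each of battery_a_center, battery_b_center and the z axis of magazine, either way round below 0.12 rad and angle between each of battery_a_center, battery_b_center's own z axis and vertical below 1.2 rad and x of each of battery_a_contacts, battery_b_contacts in the frame of magazine below -0.015 m and x of battery_b_center in the frame of magazine between -0.007 and 0.007 m and y of battery_b_center in the frame of magazine between -0.005 and 0.005 m and z of battery_b_center in the frame of magazine between -0.045 and -0.003 m and value of joint follower above 0.013 m and value of joint each of lip_low, lip_high below 0.002 m), for 0.2 s.
At the end, for the whole second after the job is handed in: Both packs lie in the frame under the lips: centres within 7 mm along and 5 mm across, 3 mm or more below the lips underside, flat within 0.12 rad, label up, contact ends at the lower end; both lips out to within 2 mm, follower in by over 13 mm; bystanders within 30 mm of their places (all of step 2); the robot touches nothing.
It fails at once if the card terminal is pushed more than 30 mm from its place (distance of terminal from where it was at the start of the episode above 0.03 m).
It fails at once if the orange bottle is pushed more than 30 mm from its place (distance of flux from where it was at the start of the episode above 0.03 m).
It fails at once if the yellow tape roll is pushed more than 30 mm from its place (distance of tape from where it was at the start of the episode above 0.03 m).
It also fails if it takes over 45 s, if anything falls off the work surface, if the arm or the gripper's body presses on something with over 40 N, if the wrist force passes 120 N, or if a joint passes its speed limit or range.

## Working session

There is one attempt and no reset: what is moved stays moved. The work goes in short steps, Python scripts to look and compute and a tool call to move; the robot and the scene stay as the last step left them, time stands still between calls to the robot, and variables do not carry over. Pictures are saved under pics/ and viewed, and the job is handed in when it is done.

Besides the shell and the picture viewer there is one more tool, called after "Request:" by a JSON object that holds its "api" and its "payload", one argument or row to a line. move_arm: Moves the arm, as the interface text tells. Its arguments: {"type":"object","properties":{"targets":{"type":"array"},"hand":{"type":"number"},"squeeze":{"type":"number"}},"required":["targets"]}

```bash
ls; mkdir -p pics
python3 - <<'E'
from rig import env,get_image
import cv2,numpy as np
s=env.observe(); print({k:np.round(v,3).tolist() for k,v in s.items()})
for n in("scene","top"):
    g=get_image(n); cv2.imwrite(f"pics/{n}0.png",g["pixels"][:,:,::-1]); np.savez(f"pics/{n}0.npz",**g)
    print(n,g["intrinsics"].tolist(),np.round(g["R"],4).tolist(),g["t"])
E
```

```text
pics
{'time_s': 0.0, 'q': [58.427, 21.842, 74.386, -0.001, 83.859, -12.335], 'qvel': [-0.022, -0.071, 0.038, -0.135, -0.032, 0.012], 'joint_efforts': [0.002, -44.845, -23.129, -0.0, 0.005, 0.0], 'position': [0.181, 0.519, 0.239], 'tool_rot': [[0.944, -0.001, 0.329], [-0.329, -0.001, 0.944], [-0.0, -1.0, -0.001]], 'ft_force': [-0.35, 0.479, 0.198], 'wrist_torque': [0.01, 0.023, 0.007], 'grip_width': 0.086}
scene [[397.0369479859999, 0.0, 316.8354419883091], [0.0, 397.0369479859999, 200.29963287089822], [0.0, 0.0, 1.0]] [[-0.6513, -0.7587, -0.0127], [-0.6445, 0.5619, -0.5185], [0.4006, -0.3295, -0.855]] [0.48628441 0.36622781 0.79200572]
top [[364.2584226672849, 0.0, 319.1973839473927], [0.0, 364.2584226672849, 196.69401873510841], [0.0, 0.0, 1.0]] [[-0.0082, -0.9995, -0.0312], [-0.9922, 0.012, -0.1239], [0.1242, 0.0299, -0.9918]] [0.14037558 0.61742098 1.05864419]
```

View pics/scene0.png

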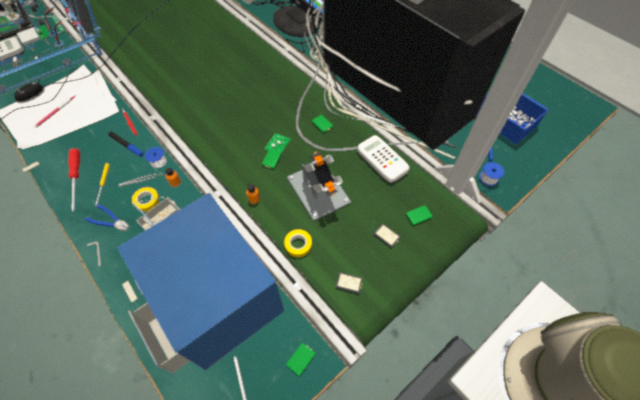

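View pics/top0.png

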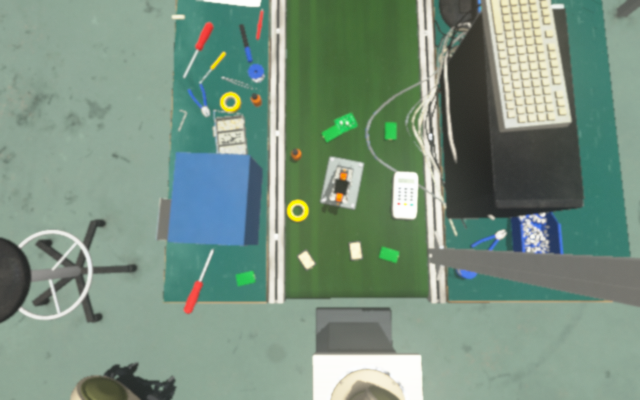

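The top view shows two beige packs on the belt at (306,260) and (355,250). The look-alikes are the green boards at (389,254), (391,130), (340,126) and (246,278), and small beige pieces on the side bench at (178,17) and (163,218). By colour and size I choose the two beige ones, and I'll check them in close crops.

```bash
cat > h.py <<'E'
import numpy as np,cv2
def load(n):
    return dict(np.load(f"pics/{n}.npz"))
def world(g,mask=None):
    K=g["intrinsics"];z=g["z_map"].astype(float);v,u=np.mgrid[:z.shape[0],:z.shape[1]]
    c=np.stack([(u-K[0,2])/K[0,0]*z,(v-K[1,2])/K[1,1]*z,z],-1)
    return (c-g["t"])@g["R"]
def proj(g,X):
    c=np.asarray(X)@g["R"].T+g["t"];p=c@g["intrinsics"].T
    return p[...,:2]/p[...,2:]
E
python3 - <<'E'
from h import *
t=load("top0");s=load("scene0")
def crop(g,u0,u1,v0,v1,W,H):
    return cv2.resize(g["pixels"][v0:v1,u0:u1,::-1],(W,H),interpolation=cv2.INTER_CUBIC)
a=crop(t,285,375,235,280,400,200);b=crop(t,310,375,145,222,400,400//1)
c=crop(s,325,410,220,295,400,300);d=crop(s,280,360,145,225,400,300)
out=np.vstack([np.hstack([a,cv2.resize(b,(400,200))]),np.hstack([c,d])])
cv2.imwrite("pics/crop0.png",out)
for n,g in(("t",t),("s",s)):
    W=world(g);p=g["pixels"].astype(int)
    m=(p[...,0]>150)&(p[...,1]>130)&(p[...,2]>90)&(W[...,2]>0.002)&(W[...,2]<.03)&(W[...,0]>.25)&(W[...,0]<.6)&(abs(W[...,1])<.3)
    k,l,st,ce=cv2.connectedComponentsWithStats(m.astype(np.uint8))
    for i in range(1,k):
        if st[i,4]>20:
            P=W[l==i];r=cv2.minAreaRect((P[:,:2]*1000).astype(np.float32))
            print(n,ce[i].round(),st[i,4],P.mean(0).round(4),np.median(P[:,2]).round(4),r)
    # belt height
    print(n,[W[v,u].round(4).tolist() for u,v in (((330,230),(300,285)) if n=="t" else ((320,320),(450,240)))])
E
```

```text
t [404. 210.] 374 [ 0.576  -0.1222  0.0243] 0.0248 ((575.7352905273438, -126.50791931152344), (79.28028869628906, 45.493099212646484), 88.96492004394531)
t [434. 224.] 390 [ 0.5351 -0.2151  0.0059] 0.0045 ((531.1183471679688, -216.13442993164062), (47.18206787109375, 137.49954223632812), 89.85293579101562)
t [276. 253.] 871 [0.4506 0.2681 0.0043] 0.0042 ((451.6570739746094, 269.3629455566406), (295.1507263183594, 43.72764205932617), 0.15364152193069458)
t [296. 210.] 53 [0.5827 0.2062 0.0172] 0.0191 ((581.1774291992188, 203.1122589111328), (37.19357681274414, 37.479610443115234), 89.30895233154297)
t [349. 206.] 55 [0.5943 0.044  0.0083] 0.0086 ((592.8207397460938, 46.10209655761719), (43.454097747802734, 12.804902076721191), 89.7734146118164)
t [453. 227.] 37 [ 0.5261 -0.2709  0.0071] 0.0075 ((526.62451171875, -271.2548828125), (48.371334075927734, 6.278900623321533), 18.881465911865234)
t [355. 250.] 194 [0.4573 0.0266 0.0105] 0.0107 ((457.0787353515625, 26.45056915283203), (52.42087936401367, 34.4289436340332), 6.500738620758057)
t [306. 260.] 191 [0.4304 0.1764 0.0106] 0.0105 ((4
[... 1327 characters left out ...]
228516, 13.65705394744873), 86.86756896972656)
s [387. 234.] 237 [0.4553 0.0276 0.0118] 0.0118 ((455.4670104980469, 27.93192481994629), (48.42401123046875, 33.3326416015625), 9.031120300292969)
s [298. 240.] 86 [0.5823 0.2003 0.0187] 0.0198 ((578.8455200195312, 203.53179931640625), (40.54508590698242, 40.804771423339844), 85.54711151123047)
s [315. 307.] 2069 [0.4405 0.2717 0.0049] 0.0049 ((449.61077880859375, 270.7421569824219), (300.1401672363281, 45.304954528808594), 0.1565610021352768)
s [349. 282.] 283 [0.4284 0.1775 0.012 ] 0.0121 ((428.4769287109375, 177.43199157714844), (48.719146728515625, 31.08294677734375), 34.18589401245117)
s [[0.4083, 0.2813, 0.004], [0.3484, -0.0824, -0.0012]]
```

View pics/crop0.png

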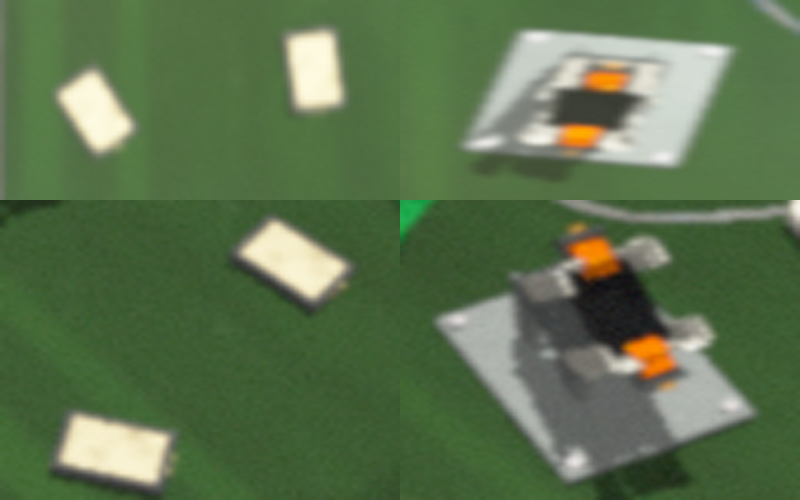

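The crop shows both chosen packs: beige label up, dark tray, brass tab on the robot-facing end. Next I'll measure the feeder plate and frame.

Run:
```python
from h import *
for n in("top0","scene0"):
    g=load(n);W=world(g);p=g["pixels"].astype(int)
    roi=(abs(W[...,0]-.61)<.13)&(abs(W[...,1]-.06)<.12)
    sat=p.max(-1)-p.min(-1)
    m=roi&(sat<30)&(p.max(-1)>50)&(W[...,2]>0.003)&(W[...,2]<.014)
    m=cv2.morphologyEx(m.astype(np.uint8),cv2.MORPH_OPEN,np.ones((2,2)))
    k,l,st,ce=cv2.connectedComponentsWithStats(m)
    i=1+np.argmax(st[1:,4]);P=W[l==i]
    print(n,st[i],P[:,2].mean(),cv2.minAreaRect((P[:,:2]*1000).astype(np.float32)))
    m2=roi&(W[...,2]>0.06)
    print(m2.sum())
    o=roi&(p[...,0]>170)&(p[...,1]<150)&(p[...,2]<80)&(W[...,2]>.05)
    k,l,st,ce=cv2.connectedComponentsWithStats(o.astype(np.uint8))
    for i in range(1,k):
        if st[i,4]>5: print("orange",ce[i].round(1),st[i,4],W[l==i].mean(0).round(4),W[l==i].min(0).round(3),W[l==i].max(0).round(3))
    d=m2&(p.max(-1)<60)
    P=W[d];c=P.mean(0);print("dark",len(P),c.round(4),np.linalg.svd(P-c)[2][2].round(3))
    vis=cv2.resize((np.dstack([m*255,m2*255,o*255])).astype(np.uint8)[140:240,250:400],(600,400),interpolation=0);cv2.imwrite(f"pics/m_{n}.png",vis)
```

```text
top0 [322 161  43  49 948] 0.021811569937593228 ((609.7445068359375, 71.99494934082031), (110.34684753417969, 261.42510986328125), 78.20780181884766)
1645
orange [342.9 175.6] 35 [0.6644 0.0651 0.139 ] [0.656 0.059 0.129] [0.675 0.073 0.145]
orange [339.6 193.7] 9 [0.6194 0.0742 0.0998] [0.615 0.067 0.095] [0.622 0.081 0.103]
orange [338.1 199.4] 19 [0.6036 0.0784 0.0943] [0.6   0.073 0.083] [0.607 0.084 0.104]
dark 45 [0.4823 0.1012 1.1308] [-0.     1.    -0.031]
scene0 [ 290  172   62   50 1238] 0.013893404318840258 ((454.4604187011719, 195.46856689453125), (148.94187927246094, 615.4840087890625), 57.3646240234375)
917
orange [318.3 158.7] 43 [0.6615 0.0662 0.1406] [0.653 0.057 0.137] [0.672 0.073 0.145]
orange [329.8 185.8] 59 [0.6079 0.0777 0.1   ] [0.598 0.062 0.085] [0.622 0.087 0.106]
dark 253 [0.6403 0.0721 0.1097] [-0.562  0.148  0.814]
```

Run:
```python
from h import *
from scipy.optimize import least_squares,minimize
gs={n:load(n) for n in("top0","scene0")}
for n,g in gs.items():
    W=world(g);p=g["pixels"].astype(int);ok=g["z_map"]>0
    sat=p.max(-1)-p.min(-1)
    m=ok&(abs(W[...,0]-.62)<.14)&(abs(W[...,1]-.06)<.12)&(sat<32)&(p.max(-1)>30)&(abs(W[...,2]-.008)<.005)
    m=cv2.morphologyEx(m.astype(np.uint8),cv2.MORPH_OPEN,np.ones((3,3)))
    k,l,st,ce=cv2.connectedComponentsWithStats(m)
    i=1+np.argmax(st[1:,4]);P=W[l==i];r=cv2.minAreaRect((P[:,:2]*1000).astype(np.float32))
    print(n,st[i],P[:,2].mean().round(4),r)
    c=np.array(r[0])/1000
    bx=[cv2.boxPoints(r)/1000]
    im=g["pixels"][:,:,::-1].copy()
    im=cv2.resize(im[135:235,260:400] if n=="top0" else im[135:235,270:410],(700,500),interpolation=cv2.INTER_CUBIC)
    o=np.array([260,135] if n=="top0" else [270,135])
    q=proj(g,np.c_[bx[0],np.full(4,.008)])
    cv2.polylines(im,[np.round((q+.5-o)*5).astype(int)],True,(0,0,255),1)
    cv2.imwrite(f"pics/pl_{n}.png",im)
```

```text
top0 [321 157  43  52 927] 0.008 ((668.413330078125, 63.751617431640625), (110.20455932617188, 151.17601013183594), 78.32931518554688)
scene0 [ 287  171   64   49 1216] 0.0088 ((667.1608276367188, 65.20667266845703), (112.62895202636719, 154.09219360351562), 78.26060485839844)
```

View pics/pl_top0.png

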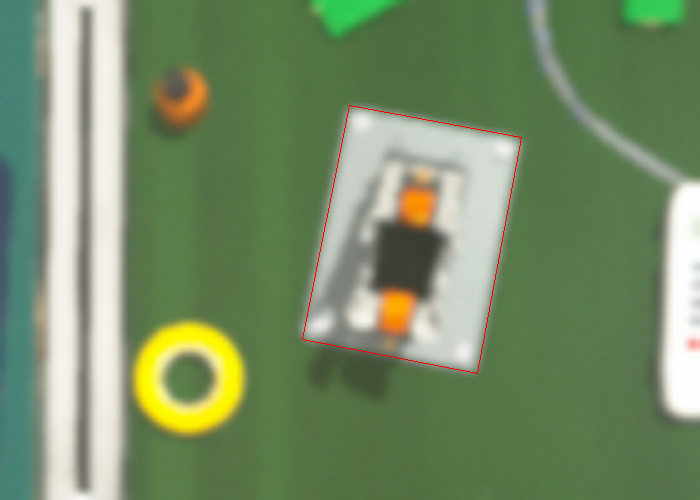

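View pics/pl_scene0.png

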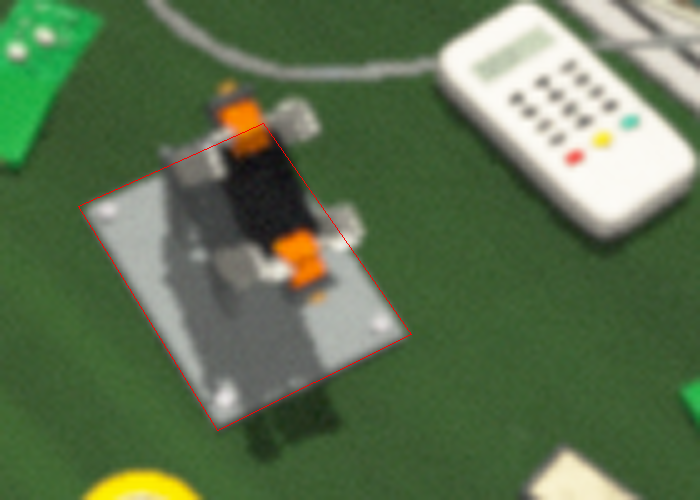

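```bash
cat > plan.py <<'E'
import numpy as np
from scipy.spatial.transform import Rotation as Ro
from rig import env
def down(psi):  # tool down, z axis heading psi deg
    a=np.radians(psi);z=np.array([np.cos(a),np.sin(a),0]);y=np.array([0,0,-1.]);return np.c_[np.cross(y,z),y,z]
YAW=np.radians(-11.7);h=np.array([np.cos(YAW),np.sin(YAW),0]);T=np.radians(35)
O=np.array([.6384,.0706,.112])
zm=-np.sin(T)*h+np.array([0,0,np.cos(T)]);ym=np.cross([0,0,1.],h);xm=np.cross(ym,zm);M=np.c_[xm,ym,zm]
Rmag=np.c_[np.cross(-zm,ym),-zm,ym]
def go(segs,pad=True,p=None,R=None):
    """segs: list of (pos,R,nrows)"""
    if p is None:
        s=env.observe();p=np.array(s["position"]);R=np.array(s["tool_rot"])
        R=Ro.from_matrix(R).as_matrix()
    n=0
    for P,Q,k in segs:
        if k is None:
            w=np.degrees(Ro.from_matrix(R.T@Q).magnitude());k=int(np.ceil(max(np.linalg.norm(P-p)*1000/55,w/10.2,1)))
        w=Ro.from_matrix(R.T@Q).as_rotvec()/k;dp=(P-p)/k
        for i in range(k):
            d=np.r_[np.round(R.T@dp*1000,1),np.round(w,3)]
            print(", ".join(f"{v:g}" for v in d+0.0)+",");n+=1
            if n%5==0:print("--")
            p=p+R@d[:3]/1000;R=R@Ro.from_rotvec(d[3:]).as_matrix()
    print("rows",n,"end",p.round(4))
    return p,R
def stat():
    s=env.observe();p=np.array(s["position"]);print("t",np.round(s["time_s"],2),"p",p.round(4),"mag",((p-O)@M*1000).round(1),"F",np.round(s["ft_force"],1),"Fmag",(np.array(s["ft_force"])@M).round(1),"w",np.round(s["grip_width"],4))
E
python3 - <<'E'
from plan import *
B=np.array([.4295,.1768,.10])
go([(B,down(124.2),9),(B-[0,0,.065],down(124.2),1)])
print(Rmag.round(3))
E
```

```text
38.6, 15.4, -26.8, 0, -0.104, 0,
35.6, 15.4, -30.7, 0, -0.104, 0,
32.2, 15.4, -34.2, 0, -0.104, 0,
28.5, 15.4, -37.3, 0, -0.104, 0,
24.5, 15.4, -40.1, 0, -0.104, 0,
--
20.2, 15.4, -42.4, 0, -0.104, 0,
15.7, 15.4, -44.3, 0, -0.104, 0,
11, 15.4, -45.7, 0, -0.104, 0,
6.2, 15.4, -46.6, 0, -0.104, 0,
0, 65.4, 0.1, 0.001, 0.003, -0.001,
--
rows 10 end [0.4295 0.1768 0.035 ]
[[ 0.802  0.562  0.203]
 [-0.166 -0.116  0.979]
 [ 0.574 -0.819 -0.   ]]
```

Request:
{"api": "move_arm", "payload": {
  "targets": [38.6, 15.4, -26.8, 0, -0.104, 0, 35.6, 15.4, -30.7, 0, -0.104, 0, 32.2, 15.4, -34.2, 0, -0.104, 0, 28.5, 15.4, -37.3, 0, -0.104, 0, 24.5, 15.4, -40.1, 0, -0.104, 0],
  "hand": 0.2,
  "squeeze": 70
}}

```text
time_s: 0.72
position: [0.3198, 0.3278, 0.1617]
tool_rot: [[0.982, -0.0, -0.187], [0.187, -0.0, 0.982], [-0.0, -1.0, -0.0]]
ft_force: [0.1, 1.1, 0.3]
grip_width: 0.0512
```

Request:
{"api": "move_arm", "payload": {
  "targets": [20.2, 15.4, -42.4, 0, -0.104, 0, 15.7, 15.4, -44.3, 0, -0.104, 0, 11, 15.4, -45.7, 0, -0.104, 0, 6.2, 15.4, -46.6, 0, -0.104, 0, 0, 40, 0, 0, 0, 0]
}}

```text
time_s: 1.35
position: [0.4326, 0.1751, 0.0608]
tool_rot: [[0.827, 0.004, -0.563], [0.563, 0.0, 0.827], [0.004, -1.0, -0.002]]
ft_force: [0.1, 0.4, -0.9]
grip_width: 0.0513
```

Run:
```python
from plan import *
stat()
B=np.array([.4295,.1768,.025])
go([(B,down(124.2),3),(B-[0,0,.004],down(124.2),2)])
```

```text
t 1.35 p [0.4326 0.1751 0.0608] mag [-211.8   60.6   85.8] F [ 0.1  0.4 -0.9] Fmag [-0.5  0.4 -0.7] w 0.0513
-0.6, 11.9, 1.1, 0.001, 0, 0.001,
-0.6, 11.9, 1.1, 0.001, 0, 0.001,
-0.6, 11.9, 1.1, 0.001, 0, 0.001,
0, 2, 0, 0, 0, 0,
0, 2, 0, 0, 0, 0,
--
rows 5 end [0.4294 0.1768 0.0211]
```

Request:
{"api": "move_arm", "payload": {
  "targets": [-0.6, 12, 1.1, 0, 0, 0, -0.6, 12, 1.1, 0, 0, 0, 0, 10, 0, 0, 0, 0, 0, 2, 0, 0, 0, 0, 0, 0, 0, 0, 0, 0]
}}

```text
time_s: 1.98
position: [0.4277, 0.1785, 0.025]
tool_rot: [[0.825, 0.001, -0.565], [0.565, 0.0, 0.825], [0.001, -1.0, -0.0]]
ft_force: [-0.7, 0.1, -0.3]
grip_width: 0.0511
```

Run:
```python
from plan import *
from h import *
from rig import get_image
stat()
ims=[]
for n in("scene","top"):
    g=get_image(n); np.savez(f"pics/{n}1.npz",**g)
    u,v=proj(g,[.43,.177,.01]).astype(int)
    ims.append(cv2.resize(g["pixels"][v-35:v+35,u-40:u+40,::-1],(400,350),interpolation=cv2.INTER_CUBIC))
cv2.imwrite("pics/g1.png",np.hstack(ims))
```

```text
t 1.98 p [0.4277 0.1785 0.025 ] mag [-236.8   62.9   59.6] F [-0.7  0.1 -0.3] Fmag [-0.8 -0.   0.2] w 0.0511
```

View pics/g1.png

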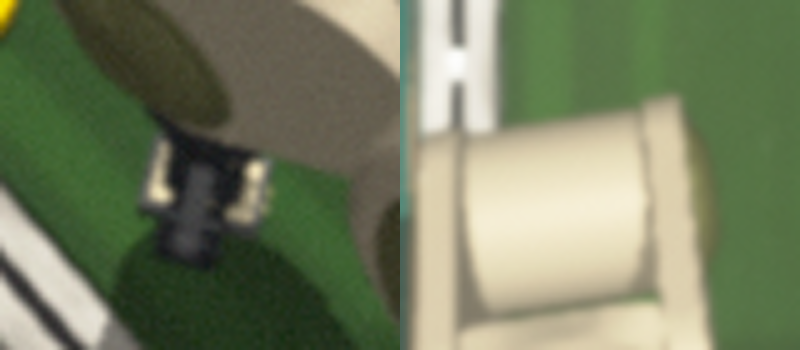

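The scene crop shows the near finger at about the middle of the pack's long side, with both label ends visible. I'll correct the 2.5 mm offset and descend, feeling for the belt.

Request:
{"api": "move_arm", "payload": {
  "targets": [0.5, 4, -2.4, 0, 0, 0, 0, 4, 0, 0, 0, 0, 0, 3, 0, 0, 0, 0, 0, 1, 0, 0, 0, 0, 0, 0, 0, 0, 0, 0]
}}

```text
time_s: 2.7
position: [0.4293, 0.1766, 0.0126]
tool_rot: [[0.825, -0.0, -0.565], [0.565, -0.0, 0.825], [-0.0, -1.0, 0.0]]
ft_force: [0.2, 0.1, 0.4]
grip_width: 0.0511
```

Request:
{"api": "move_arm", "payload": {
  "targets": [0, 1, 0, 0, 0, 0, 0, 1, 0, 0, 0, 0, 0, 1, 0, 0, 0, 0, 0, 0, 0, 0, 0, 0, 0, 0, 0, 0, 0, 0]
}}

```text
time_s: 3.32
position: [0.4293, 0.1766, 0.0097]
tool_rot: [[0.825, 0.0, -0.565], [0.565, 0.0, 0.825], [0.0, -1.0, 0.0]]
ft_force: [0.3, -0.1, 0.3]
grip_width: 0.051
```

Request:
{"api": "move_arm", "payload": {
  "targets": [0, 1, 0, 0, 0, 0, 0, 1, 0, 0, 0, 0, 0, 0, 0, 0, 0, 0, 0, 0, 0, 0, 0, 0, 0, 0, 0, 0, 0, 0]
}}

```text
time_s: 3.95
position: [0.4294, 0.1766, 0.0077]
tool_rot: [[0.825, 0.0, -0.565], [0.565, -0.0, 0.825], [0.0, -1.0, -0.0]]
ft_force: [-0.5, 0.2, -0.6]
grip_width: 0.0511
```

Request:
{"api": "move_arm", "payload": {
  "targets": [0, 0, 0, 0, 0, 0, 0, 0, 0, 0, 0, 0, 0, 0, 0, 0, 0, 0, 0, 0, 0, 0, 0, 0, 0, 0, 0, 0, 0, 0],
  "hand": -1
}}

```text
time_s: 4.58
position: [0.4294, 0.1766, 0.0082]
tool_rot: [[0.825, 0.0, -0.565], [0.565, -0.0, 0.825], [0.0, -1.0, -0.0]]
ft_force: [-1.3, -0.8, 6.2]
grip_width: 0.0338
```

Run:
```python
from plan import *
stat()
B=np.array([.4294,.1766,.07])
p,R=go([(B,down(124.4),2),(O+zm*.060,Rmag,8)])
```

```text
t 4.58 p [0.4294 0.1766 0.0082] mag [-244.8   61.4   44.7] F [-1.3 -0.8  6.2] Fmag [ 2.7 -1.1  5.7] w 0.0338
0, -30.9, 0, 0, 0, 0,
0, -30.9, 0, 0, 0, 0,
11.1, -11.4, -22.6, -0.031, 0.097, -0.072,
14, -9.8, -21.7, -0.031, 0.097, -0.072,
16.7, -8, -20.5, -0.031, 0.097, -0.072,
--
19.1, -6.1, -19, -0.031, 0.097, -0.072,
21.3, -4.1, -17.2, -0.031, 0.097, -0.072,
23, -2, -15.1, -0.031, 0.097, -0.072,
24.5, 0.1, -12.8, -0.031, 0.097, -0.072,
25.5, 2.3, -10.4, -0.031, 0.097, -0.072,
--
rows 10 end [0.6047 0.0775 0.1611]
```

Request:
{"api": "move_arm", "payload": {
  "targets": [0, -20, 0, 0, 0, 0, 0, -41.8, 0, 0, 0, 0, 11.1, -11.4, -22.6, -0.031, 0.097, -0.072, 14, -9.8, -21.7, -0.031, 0.097, -0.072, 16.7, -8, -20.5, -0.031, 0.097, -0.072]
}}

```text
time_s: 5.2
position: [0.4957, 0.1389, 0.1042]
tool_rot: [[0.927, 0.235, -0.293], [0.299, 0.011, 0.954], [0.227, -0.972, -0.06]]
ft_force: [-0.0, -0.5, -0.4]
grip_width: 0.0338
```

Request:
{"api": "move_arm", "payload": {
  "targets": [19.1, -6.1, -19, -0.031, 0.097, -0.072, 21.3, -4.1, -17.2, -0.031, 0.097, -0.072, 23, -2, -15.1, -0.031, 0.097, -0.072, 24.5, 0.1, -12.8, -0.031, 0.097, -0.072, 25.5, 2.3, -10.4, -0.031, 0.097, -0.072]
}}

```text
time_s: 5.82
position: [0.6051, 0.077, 0.1609]
tool_rot: [[0.801, 0.563, 0.204], [-0.166, -0.119, 0.979], [0.575, -0.818, -0.002]]
ft_force: [-0.6, -0.0, -0.8]
grip_width: 0.0339
```

Run:
```python
from plan import *
from h import *
from rig import get_image
stat()
ims=[]
for n in("scene","top"):
    g=get_image(n); np.savez(f"pics/{n}2.npz",**g)
    u,v=proj(g,O+zm*.03).astype(int)
    ims.append(cv2.resize(g["pixels"][v-40:v+40,u-40:u+40,::-1],(400,400),interpolation=cv2.INTER_CUBIC))
cv2.imwrite("pics/g2.png",np.hstack(ims))
p,R=go([(O+zm*.045,Rmag,2)])
```

```text
t 5.82 p [0.6051 0.077  0.1609] mag [ 0.3 -0.5 59.5] F [-0.6 -0.  -0.8] Fmag [-0.9 -0.2 -0.3] w 0.0339
-0.3, 7.2, 0.2, 0.001, 0.001, 0.001,
-0.3, 7.2, 0.2, 0.001, 0.001, 0.001,
rows 2 end [0.6131 0.0758 0.1488]
```

View pics/g2.png

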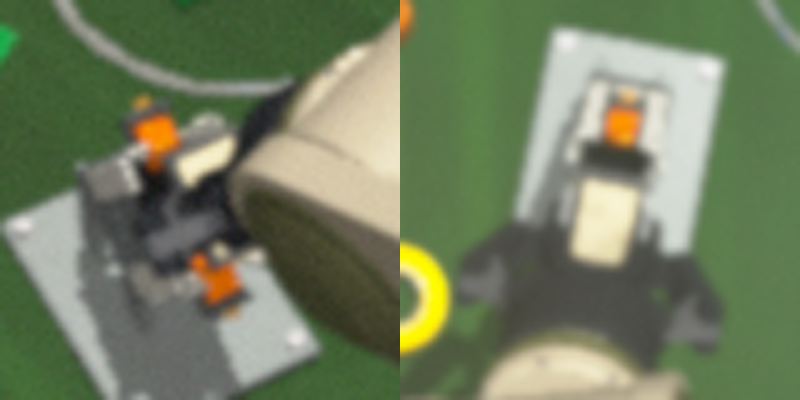

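The top crop shows the label between the fingers above the mouth, in line with the feeder. I'll measure its pose in the magazine frame.

```bash
cat > meas.py <<'E'
from plan import *
from h import *
def meas(n,lo=20,hi=90):
    g=load(n);W=world(g);p=g["pixels"].astype(int);L=(W-O)@M*1000
    s=p.max(-1)-p.min(-1)
    m=(g["z_map"]>0)&(p[...,0]>165)&(p[...,2]>110)&(p[...,0]-p[...,2]>15)&(abs(L[...,0])<40)&(abs(L[...,1])<25)&(L[...,2]>lo)&(L[...,2]<hi)
    k,l,st,ce=cv2.connectedComponentsWithStats(m.astype(np.uint8))
    if k<2: print(n,"none");return
    i=1+np.argmax(st[1:,4]);P=L[l==i];P=P[abs(P[:,2]-np.median(P[:,2]))<6];c=P.mean(0)
    nn=np.linalg.svd(P-c)[2][2];nn*=np.sign(nn[2])
    r=cv2.minAreaRect(P[:,:2].astype(np.float32))
    print(n,st[i,4],"mean",c.round(1),"normal",nn.round(3),"rect",np.round(r[0],1),np.round(r[1],1),round(r[2],1))
E
python3 -c "
from meas import *
meas('top2');meas('scene2')"
```

```text
top2 184 mean [ 5.8 -1.1 61. ] normal [-0.012  0.007  1.   ] rect [ 4.2 -1.6] [33.2 49.9] 89.3
scene2 57 mean [19.7  2.1 63. ] normal [-0.069 -0.004  0.998] rect [20.1  0.8] [11.3 26.6] 10.2
```

Run:
```python
from meas import *
from scipy.ndimage import map_coordinates
def prof(g,C,ax,ay,rng=np.arange(-45,45.1,.5),half=8):
    ys=np.linspace(-half,half,17)
    X=C+(rng[:,None,None]*ax+ys[None,:,None]*ay)/1000
    uv=proj(g,X);im=g["pixels"].astype(float)
    ch=[map_coordinates(im[...,c],[uv[...,1],uv[...,0]],order=1).mean(1) for c in(0,)]
    return rng,ch[0]
def cross(r,v):
    hi=np.percentile(v[abs(r)<10],50);c=[]
    for sgn in(-1,1):
        k=np.argmin(abs(r));
        while 0<k<len(r)-1 and v[k]>hi*0.6:k+=sgn
        c.append(r[k])
    return c,round(hi)
z=np.array([0,0,1.])
for n in("top","scene"):
    g=load(n+"0")
    for nm,c,a in(("A",(.4562,.0272),6.5),("B",(.4293,.1769),34.2)):
        a=np.radians(a);ax=np.array([np.cos(a),np.sin(a),0]);ay=np.cross(z,ax);C=np.array([*c,.0105])
        print(n,nm,"long",cross(*prof(g,C,ax,ay)),"wide",cross(*prof(g,C,ay,ax)))
    g=load(n+"2");p=np.array([.6051,.077,.1609])
    C=p+zm*.0015
    r,v=prof(g,C,xm,ym);print(n,"held long",cross(r,v),"wide",cross(*prof(g,C+xm*(.01 if n=="top" else .0),ym,xm)))
    print(v[::6].round().astype(int))
```

```text
top A long ([np.float64(-25.5), np.float64(27.5)], 252) wide ([np.float64(-18.0), np.float64(17.0)], 252)
top B long ([np.float64(-26.5), np.float64(27.5)], 252) wide ([np.float64(-18.0), np.float64(16.5)], 252)
top held long ([np.float64(-22.0), np.float64(30.0)], 243) wide ([np.float64(-45.0), np.float64(23.5)], 245)
[ 78  78  78  78  78  79  85 111 159 207 230 236 238 240 242 243 244 244
 244 245 246 247 245 233 193 141 109  85  69  64  69]
scene A long ([np.float64(-25.5), np.float64(24.5)], 246) wide ([np.float64(-16.5), np.float64(16.0)], 245)
scene B long ([np.float64(-25.5), np.float64(25.0)], 245) wide ([np.float64(-15.5), np.float64(16.5)], 245)
scene held long ([np.float64(-45.0), np.float64(45.0)], 59) wide ([np.float64(-45.0), np.float64(45.0)], 53)
[158 154 158 155 154 163 139  84  53  44  45  54  60  62  64  59  57  50
  46  99 207 243 238 179 128 138 158 134  88  72  70]
```

Run:
```python
from meas import *
p=np.array([.6051,.077,.1609])
ims=[]
for n in("scene","top"):
    g=load(n+"2");u,v=proj(g,O+zm*.055).astype(int);o=np.array([u-25,v-25])
    im=cv2.resize(g["pixels"][v-25:v+25,u-25:u+25,::-1],(400,400),interpolation=cv2.INTER_CUBIC)
    for off,col in((0,(0,0,255)),(3,(255,0,0))):
        for z in(1.5,-9):
            b=np.array([[sx*27.5+off,sy*18,z] for sx,sy in((-1,-1),(1,-1),(1,1),(-1,1))])/1000
            q=proj(g,p+b@M.T)
            cv2.polylines(im,[np.round((q+.5-o)*8).astype(int)],True,col,1)
    ims.append(im)
cv2.imwrite("pics/g2o.png",np.hstack(ims))
```

```text
(no output)
```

View pics/g2o.png

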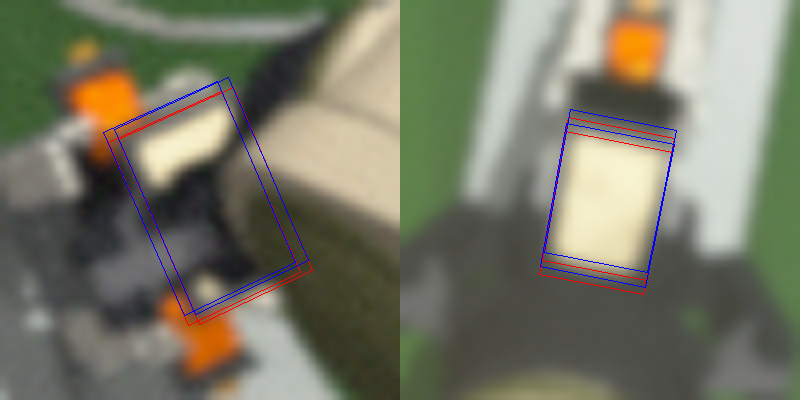

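Run:
```python
from plan import *
stat()
c=O+xm*-.0012
p,R=go([(c+zm*.030,Rmag,3),(c+zm*.018,Rmag,2)])
```

```text
t 5.92 p [0.6055 0.077  0.161 ] mag [ 0.6 -0.4 59.4] F [-0.6 -0.2 -0.1] Fmag [-0.5 -0.3  0.2] w 0.0339
-0.6, 9.8, 0.1, 0.001, 0.001, 0.001,
-0.6, 9.8, 0.1, 0.001, 0.001, 0.001,
-0.6, 9.8, 0.1, 0.001, 0.001, 0.001,
0, 6, 0, 0, 0, -0.001,
0, 6, 0, 0, 0, -0.001,
--
rows 5 end [0.6273 0.0728 0.126 ]
```

Request:
{"api": "move_arm", "payload": {
  "targets": [-0.6, 10, 0.1, 0, 0, 0, -0.6, 10, 0.1, 0, 0, 0, -0.6, 9, 0.1, 0, 0, 0, 0, 6, 0, 0, 0, 0, 0, 6, 0, 0, 0, 0]
}}

```text
time_s: 6.55
position: [0.6265, 0.0732, 0.1255]
tool_rot: [[0.803, 0.561, 0.201], [-0.163, -0.118, 0.98], [0.573, -0.819, -0.003]]
ft_force: [-0.2, -0.6, 0.5]
grip_width: 0.034
```

Run:
```python
from plan import *
stat()
```

```text
t 6.55 p [0.6265 0.0732 0.1255] mag [-2.2  0.2 18.1] F [-0.2 -0.6  0.5] Fmag [ 0.2 -0.7  0.5] w 0.034
```

Request:
{"api": "move_arm", "payload": {
  "targets": [0.5, 4, 0, 0, 0, 0, 0, 4, 0, 0, 0, 0, 0, 4, 0, 0, 0, 0, 0, 3, 0, 0, 0, 0, 0, 0, 0, 0, 0, 0]
}}

```text
time_s: 7.18
position: [0.6352, 0.0714, 0.1137]
tool_rot: [[0.803, 0.561, 0.201], [-0.163, -0.118, 0.98], [0.573, -0.819, -0.003]]
ft_force: [0.8, 1.0, -0.4]
grip_width: 0.0336
```

Run:
```python
from plan import *
stat()
```

```text
t 7.18 p [0.6352 0.0714 0.1137] mag [-1.7  0.1  3.2] F [ 0.8  1.  -0.4] Fmag [ 0.3  1.1 -0.7] w 0.0336
```

```bash
cat > snap.py <<'E'
import sys
from meas import *
from rig import get_image
n=sys.argv[1];ims=[]
for c in("scene","top"):
    g=get_image(c); np.savez(f"pics/{c}{n}.npz",**g)
    u,v=proj(g,O+zm*.01).astype(int)
    ims.append(cv2.resize(g["pixels"][v-28:v+28,u-28:u+28,::-1],(400,400),interpolation=cv2.INTER_CUBIC))
cv2.imwrite(f"pics/g{n}.png",np.hstack(ims))
meas("top"+n,-12,90);meas("scene"+n,-12,90)
E
python3 snap.py 3
```

```text
top3 175 mean [2.4 0.1 5.1] normal [-0.01   0.012  1.   ] rect [6.  0.4] [57.7 31. ] 0.1
scene3 40 mean [17.5  3.9  7.3] normal [ 0.138 -0.054  0.989] rect [17.3  3.5] [10.  23.2] 5.6
```

View pics/g3.png

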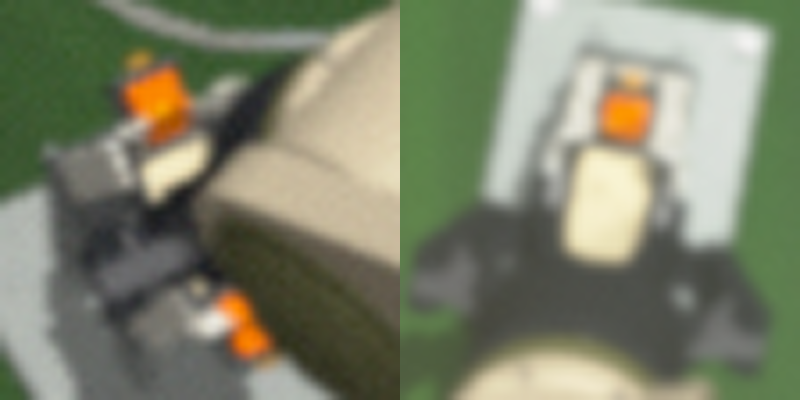

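Both views show the pack seated in the mouth, with the label at z≈5 mm and the lips at its ends. I'll keep pressing.

Request:
{"api": "move_arm", "payload": {
  "targets": [0, 2, 0, 0, 0, 0, 0, 2, 0, 0, 0, 0, 0, 2, 0, 0, 0, 0, 0, 1, 0, 0, 0, 0, 0, 0, 0, 0, 0, 0]
}}

```text
time_s: 7.9
position: [0.6391, 0.0706, 0.1081]
tool_rot: [[0.803, 0.561, 0.201], [-0.163, -0.118, 0.98], [0.573, -0.819, -0.003]]
ft_force: [-1.1, 0.3, 0.2]
grip_width: 0.0341
```

```bash
python3 -c "
from plan import *
stat()"; python3 snap.py 4
```

```text
t 7.9 p [0.6391 0.0706 0.1081] mag [-1.7  0.1 -3.6] F [-1.1  0.3  0.2] Fmag [-0.8  0.   0.8] w 0.0341
top4 172 mean [ 3.   0.5 -1.7] normal [ 0.    -0.011  1.   ] rect [6.1 0.5] [58.6 30.2] 0.9
scene4 29 mean [17.4  4.8 -0.2] normal [-0.425 -0.006  0.905] rect [16.8  4.1] [21.8  8.3] 88.7
```

View pics/g4.png

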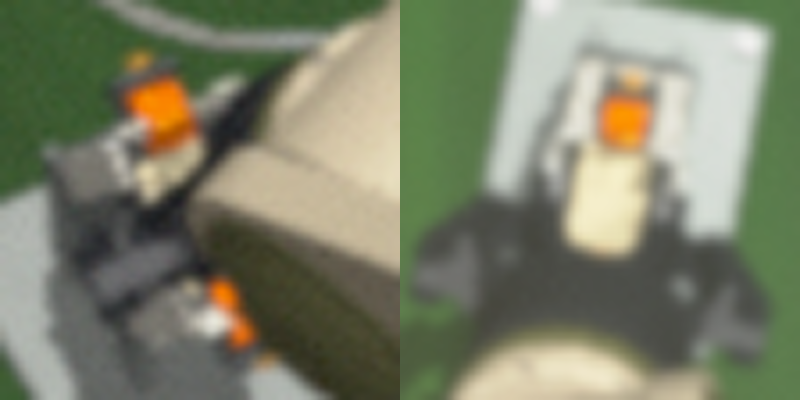

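Request:
{"api": "move_arm", "payload": {
  "targets": [0, 1, 0, 0, 0, 0, 0, 1, 0, 0, 0, 0, 0, 1, 0, 0, 0, 0, 0, 0, 0, 0, 0, 0, 0, 0, 0, 0, 0, 0]
}}

```text
time_s: 8.62
position: [0.6407, 0.0702, 0.1058]
tool_rot: [[0.803, 0.561, 0.201], [-0.163, -0.118, 0.98], [0.574, -0.819, -0.003]]
ft_force: [-2.0, -0.6, 0.6]
grip_width: 0.0339
```

```bash
python3 -c "
from plan import *
stat()"; python3 snap.py 5
```

```text
t 8.62 p [0.6407 0.0702 0.1058] mag [-1.6  0.1 -6.5] F [-2.  -0.6  0.6] Fmag [-1.2 -1.   1.6] w 0.0339
top5 166 mean [ 3.3  0.6 -4.7] normal [-0.027  0.004  1.   ] rect [7.8 0.9] [29.8 63.3] 88.6
scene5 21 mean [18.   5.4 -2.7] normal [0.656 0.108 0.747] rect [17.7  4.2] [ 5.2 21.2] 2.2
```

View pics/g5.png

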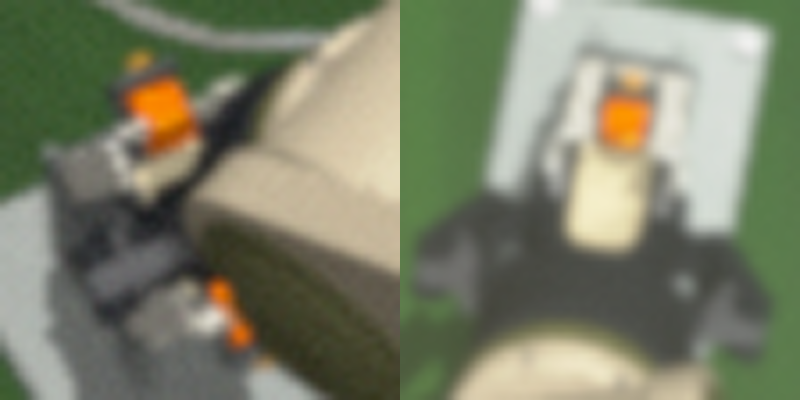

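The high lip has moved back out over the label since the earlier snap. The label is at z≈-4.7 mm. I'll press 0.8 mm more and release.

Request:
{"api": "move_arm", "payload": {
  "targets": [0, 0.8, 0, 0, 0, 0, 0, 0, 0, 0, 0, 0, 0, 0, 0, 0, 0, 0, 0, 0, 0, 0, 0, 0, 0, 0, 0, 0, 0, 0]
}}

```text
time_s: 9.35
position: [0.6412, 0.0701, 0.1051]
tool_rot: [[0.803, 0.561, 0.201], [-0.163, -0.118, 0.98], [0.574, -0.819, -0.003]]
ft_force: [-1.0, -0.7, -0.1]
grip_width: 0.0341
```

Request:
{"api": "move_arm", "payload": {
  "targets": [0, 0, 0, 0, 0, 0, 0, 0, 0, 0, 0, 0, 0, 0, 0, 0, 0, 0, 0, -3, 0, 0, 0, 0, 0, -10, 0, 0, 0, 0],
  "hand": 0.2
}}

```text
time_s: 9.98
position: [0.6336, 0.0716, 0.1158]
tool_rot: [[0.803, 0.561, 0.201], [-0.163, -0.118, 0.98], [0.573, -0.819, -0.003]]
ft_force: [-0.4, 0.1, -0.1]
grip_width: 0.0511
```

```bash
python3 -c "
from plan import *
stat()
s=env.observe();R=np.array(s['tool_rot']);p=np.array(s['position'])
go([(p+zm*.12,R,3)])
"; python3 snap.py 6
```

```text
t 9.98 p [0.6336 0.0716 0.1158] mag [-1.8  0.   5.9] F [-0.4  0.1 -0.1] Fmag [-0.4  0.   0.1] w 0.0511
0, -40, -0.1, 0, 0, 0,
0, -40, -0.1, 0, 0, 0,
0, -40, -0.1, 0, 0, 0,
rows 3 end [0.5663 0.0855 0.2141]
top6 190 mean [ 1.4  0.  -0.1] normal [-0.014  0.004  1.   ] rect [ 5.6 -0.5] [33.1 63.8] 87.1
scene6 41 mean [16.8  2.9  2. ] normal [-0.038 -0.014  0.999] rect [16.8  2.7] [ 9.6 24.5] 1.9
```

View pics/g6.png

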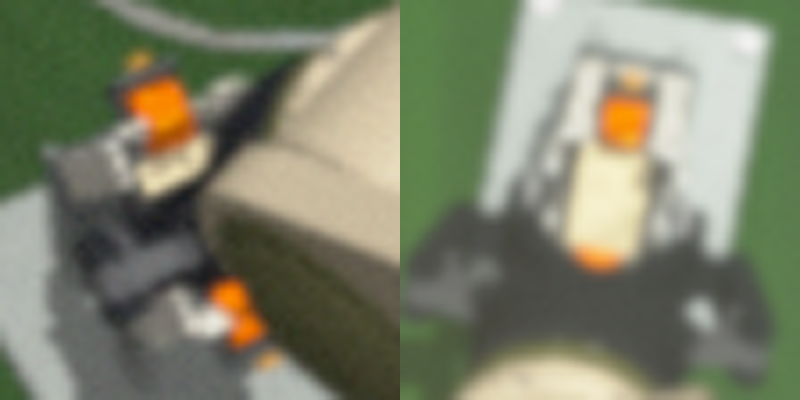

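The first pack is held: label at z≈-0.1 mm, flat, with both orange lips over its ends. Next is the second pack.

```bash
python3 -c "
from plan import *
s=env.observe();R=np.array(s['tool_rot']);p=np.array(s['position'])
A=np.array([.4562,.0270,.06])
go([(p+zm*.05,R,1),(A,down(96.5),7),(A,down(96.5),1),(A-[0,0,.02],down(96.5),1)])
"
```

```text
0.1, -50, -0.1, 0, 0, 0,
-24, 0.3, -11.3, 0.014, -0.044, 0.087,
-24.4, 2.2, -10.3, 0.014, -0.044, 0.087,
-24.5, 4.2, -9.3, 0.014, -0.044, 0.087,
-24.4, 6.2, -8.3, 0.014, -0.044, 0.087,
--
-24.1, 8.3, -7.3, 0.014, -0.044, 0.087,
-23.6, 10.2, -6.4, 0.014, -0.044, 0.087,
-22.9, 12.2, -5.5, 0.014, -0.044, 0.087,
0, 0.1, 0.1, 0.002, 0.003, -0.003,
0, 20, 0, 0, 0, 0,
--
rows 10 end [0.4562 0.027  0.04  ]
```

Request:
{"api": "move_arm", "payload": {
  "targets": [0, -50, 0, 0, 0, 0, -24, 0.3, -11.3, 0.014, -0.044, 0.087, -24.4, 2.2, -10.3, 0.014, -0.044, 0.087, -24.5, 4.2, -9.3, 0.014, -0.044, 0.087, -24.4, 6.2, -8.3, 0.014, -0.044, 0.087]
}}

```text
time_s: 10.7
position: [0.5196, 0.0484, 0.101]
tool_rot: [[0.967, 0.254, 0.019], [-0.011, -0.03, 0.999], [0.254, -0.967, -0.026]]
ft_force: [-0.7, -0.9, -0.3]
grip_width: 0.0511
```

Request:
{"api": "move_arm", "payload": {
  "targets": [-24.1, 8.3, -7.3, 0.014, -0.044, 0.087, -23.6, 10.2, -6.4, 0.014, -0.044, 0.087, -22.9, 12.2, -5.5, 0.014, -0.044, 0.087, 0, 0, 0, 0, 0, 0, 0, 20, 0, 0, 0, 0]
}}

```text
time_s: 11.32
position: [0.4579, 0.0268, 0.0402]
tool_rot: [[0.993, 0.002, -0.114], [0.114, -0.003, 0.993], [0.002, -1.0, -0.003]]
ft_force: [0.1, -0.4, -0.9]
grip_width: 0.0513
```

```bash
python3 -c "
from plan import *
stat()
A=np.array([.4562,.0270,.02])
go([(A,down(96.5),2),(A-[0,0,.0122],down(96.5),3)])
"; python3 snap.py 7
```

```text
t 11.32 p [0.4579 0.0268 0.0402] mag [-178.7  -79.5   37.4] F [ 0.1 -0.4 -0.9] Fmag [-0.4 -0.4 -0.9] w 0.0513
-0.8, 10.1, 0.2, 0.002, 0.001, 0.001,
-0.8, 10.1, 0.2, 0.002, 0.001, 0.001,
0, 4.1, 0, 0, 0, 0,
0, 4.1, 0, 0, 0, 0,
0, 4.1, 0, 0, 0, 0,
--
rows 5 end [0.4563 0.0269 0.0077]
top7 221 mean [-0.6  0.4 -0.4] normal [0.002 0.023 1.   ] rect [0.2 0.8] [76.6 34.7] 3.5
scene7 234 mean [-1.7  1.3  2. ] normal [0.007 0.006 1.   ] rect [-1.4  0.6] [30.5 47.2] 88.4
```

View pics/g7.png

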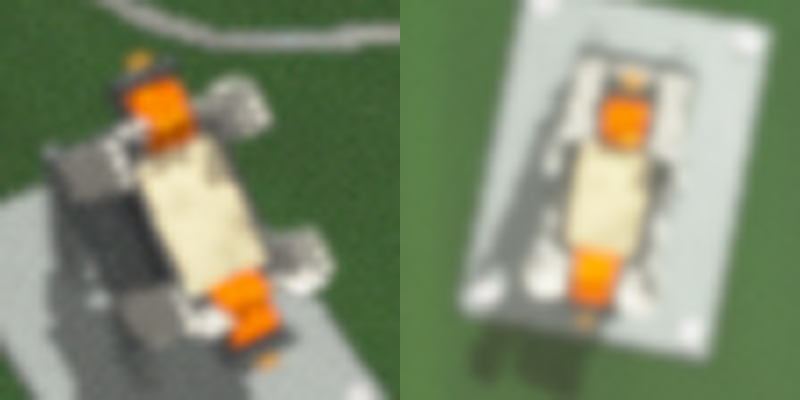

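Both views show the first pack under both lips: label flat, lips at equal reach at each end. Descending on the second pack.

Request:
{"api": "move_arm", "payload": {
  "targets": [0, 10, 0, 0, 0, 0, 0, 8, 0, 0, 0, 0, 0, 4, 0, 0, 0, 0, 0, 0, 0, 0, 0, 0, 0, 0, 0, 0, 0, 0]
}}

```text
time_s: 12.05
position: [0.4562, 0.0267, 0.0172]
tool_rot: [[0.993, -0.004, -0.115], [0.115, -0.002, 0.993], [-0.004, -1.0, -0.002]]
ft_force: [0.4, -0.1, -0.6]
grip_width: 0.0512
```

```bash
python3 -c "
from plan import *
stat()
A=np.array([.4562,.0270,.0077])
go([(A,down(96.5),4)])
"
```

```text
t 12.05 p [0.4562 0.0267 0.0172] mag [-193.2  -79.9   19.6] F [ 0.4 -0.1 -0.6] Fmag [-0.   0.  -0.7] w 0.0512
0, 2.4, 0.1, 0, 0.001, -0.001,
0, 2.4, 0.1, 0, 0.001, -0.001,
0, 2.4, 0.1, 0, 0.001, -0.001,
0, 2.4, 0.1, 0, 0.001, -0.001,
rows 4 end [0.4562 0.0271 0.0076]
```

Request:
{"api": "move_arm", "payload": {
  "targets": [0, 2.4, 0.1, 0, 0, -0.001, 0, 2.4, 0.1, 0, 0, -0.001, 0, 2.4, 0.1, 0, 0, -0.001, 0, 2, 0, 0, 0, -0.001, 0, 0, 0, 0, 0, 0]
}}

```text
time_s: 12.68
position: [0.456, 0.027, 0.0077]
tool_rot: [[0.993, -0.0, -0.115], [0.115, -0.002, 0.993], [-0.0, -1.0, -0.002]]
ft_force: [0.1, -0.3, 0.1]
grip_width: 0.0516
```

Request:
{"api": "move_arm", "payload": {
  "targets": [0, 0, 0, 0, 0, 0, 0, 0, 0, 0, 0, 0, 0, 0, 0, 0, 0, 0, 0, 0, 0, 0, 0, 0, 0, 0, 0, 0, 0, 0],
  "hand": -1
}}

```text
time_s: 13.3
position: [0.4561, 0.027, 0.0083]
tool_rot: [[0.993, 0.001, -0.116], [0.116, -0.002, 0.993], [0.0, -1.0, -0.002]]
ft_force: [-1.6, 0.0, 4.9]
grip_width: 0.0342
```

Run:
```python
from plan import *
stat()
A=np.array([.4562,.0270,.07])
c=O-xm*.0012
p,R=go([(A,down(96.5),2),(c+zm*.060,Rmag,7),(c+zm*.060,Rmag,1)])
```

```text
t 13.3 p [0.4561 0.027  0.0083] mag [-198.5  -79.7   12.3] F [-1.6  0.   4.9] Fmag [ 1.5 -0.3  4.9] w 0.0342
0, -30.9, -0.1, 0.001, 0.001, 0,
0, -30.9, 0, 0.001, 0.001, 0,
21.8, -12.9, 4.8, -0.014, 0.044, -0.086,
22.6, -11.1, 5.6, -0.014, 0.044, -0.086,
23.2, -9.2, 6.5, -0.014, 0.044, -0.086,
--
23.6, -7.3, 7.4, -0.014, 0.044, -0.086,
23.8, -5.3, 8.4, -0.014, 0.044, -0.086,
23.8, -3.4, 9.3, -0.014, 0.044, -0.086,
23.6, -1.5, 10.3, -0.014, 0.044, -0.086,
-0.1, -0.1, 0, 0.001, 0.001, -0.003,
--
rows 10 end [0.6037 0.0777 0.1605]
```

Request:
{"api": "move_arm", "payload": {
  "targets": [0, -20, 0, 0, 0, 0, 0, -42, 0, 0, 0, 0, 21.8, -12.9, 4.8, -0.014, 0.044, -0.086, 22.6, -11.1, 5.6, -0.014, 0.044, -0.086, 23.2, -9.2, 6.5, -0.014, 0.044, -0.086]
}}

```text
time_s: 13.92
position: [0.5199, 0.0493, 0.1092]
tool_rot: [[0.965, 0.259, 0.022], [-0.014, -0.031, 0.999], [0.26, -0.965, -0.026]]
ft_force: [-0.3, 0.3, 0.4]
grip_width: 0.0343
```

Request:
{"api": "move_arm", "payload": {
  "targets": [23.6, -7.3, 7.4, -0.014, 0.044, -0.086, 23.8, -5.3, 8.4, -0.014, 0.044, -0.086, 23.8, -3.4, 9.3, -0.014, 0.044, -0.086, 23.6, -1.5, 10.3, -0.014, 0.044, -0.086, 0, 0, 0, 0, 0, 0]
}}

```text
time_s: 14.55
position: [0.6037, 0.0789, 0.1601]
tool_rot: [[0.805, 0.559, 0.2], [-0.162, -0.117, 0.98], [0.571, -0.821, -0.003]]
ft_force: [0.2, 0.3, -0.2]
grip_width: 0.0342
```

```bash
sed -i 's/zm\*.01)/zm*.02)/;s/28/36/g' snap.py; python3 -c "
from plan import *
stat()
c=O-xm*.0015
go([(c+zm*.03,Rmag,3),(c+zm*.020,Rmag,2)])
"; python3 snap.py 8; python3 -c "
from meas import *
meas('top8',30,90);meas('scene8',30,90)"
```

```text
t 14.55 p [0.6037 0.0789 0.1601] mag [-1.6  1.1 59.9] F [ 0.2  0.3 -0.2] Fmag [ 0.   0.3 -0.2] w 0.0342
0.1, 10, -0.4, 0, 0.002, -0.001,
0.1, 10, -0.4, 0, 0.002, -0.001,
0.1, 10, -0.4, 0, 0.002, -0.001,
0, 4.9, 0.1, 0, -0.001, 0,
0, 4.9, 0.1, 0, -0.001, 0,
--
rows 5 end [0.626  0.0732 0.1277]
top8 188 mean [ 1.4  0.6 61.6] normal [0.004 0.003 1.   ] rect [ 0.5 -1.2] [48.9 35.1] 9.1
scene8 54 mean [17.9  3.8 63.9] normal [0.098 0.046 0.994] rect [18.1  2.2] [10.2 27.1] 6.6
top8 187 mean [ 1.4  0.6 61.6] normal [0.004 0.003 1.   ] rect [ 0.5 -1.2] [48.9 35.1] 9.1
scene8 54 mean [17.9  3.8 63.9] normal [0.098 0.046 0.994] rect [18.1  2.2] [10.2 27.1] 6.6
```

View pics/g8.png

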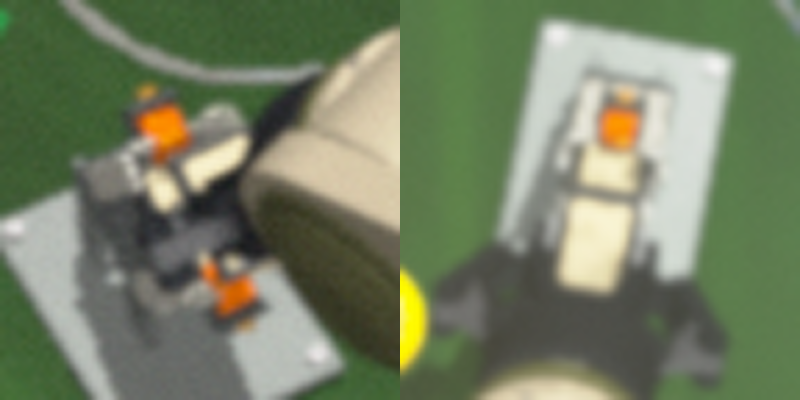

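Run:
```python
from meas import *
from scipy.ndimage import map_coordinates
for n,p in(("top2",[.6051,.077,.1609]),("top8",[.6037,.0789,.1601])):
    g=load(n);im=g["pixels"][...,0].astype(float);p=np.array(p)
    def prof(ax,ay,c0,half,r):
        ys=np.linspace(-half,half,9);X=p+zm*.0015+(c0+r[:,None,None]*ax+ys[None,:,None]*ay)/1000
        uv=proj(g,X);return map_coordinates(im,[uv[...,1],uv[...,0]],order=1).mean(1)
    r=np.arange(-40,40.1,.5)
    for nm,ax,ay,c0s in(("long",xm,ym,[-8*ym,0*ym,8*ym]),("wide",ym,xm,[-8*xm,5*xm,16*xm])):
        for c0 in c0s:
            v=prof(ax,ay,c0,3,r);k0=len(r)//2+4
            e=[]
            for s in(-1,1):
                k=k0
                while 0<k<len(r)-1 and v[k]>155:k+=s
                e.append(r[k])
            print(n,nm,e,np.mean(e))
```

```text
top2 long [np.float64(-20.5), np.float64(29.0)] 4.25
top2 long [np.float64(-21.5), np.float64(29.5)] 4.0
top2 long [np.float64(-21.0), np.float64(29.5)] 4.25
top2 wide [np.float64(-15.0), np.float64(16.0)] 0.5
top2 wide [np.float64(-17.5), np.float64(17.5)] 0.0
top2 wide [np.float64(-40.0), np.float64(23.5)] -8.25
top8 long [np.float64(-24.0), np.float64(28.0)] 2.0
top8 long [np.float64(-24.5), np.float64(27.0)] 1.25
top8 long [np.float64(-24.5), np.float64(27.5)] 1.5
top8 wide [np.float64(-15.0), np.float64(15.5)] 0.25
top8 wide [np.float64(-19.0), np.float64(22.0)] 1.5
top8 wide [np.float64(-40.0), np.float64(21.0)] -9.5
```

```bash
python3 -c "
from plan import *
stat()
c=O-xm*.0004
go([(c+zm*.03,Rmag,3),(c+zm*.020,Rmag,2)])
"
```

```text
t 14.65 p [0.603  0.0782 0.1595] mag [-2.4  0.2 59.7] F [ 0.1  0.1 -0.8] Fmag [-0.4  0.2 -0.7] w 0.0339
0.7, 9.9, -0.1, 0.001, 0.001, -0.002,
0.7, 9.9, -0.1, 0.001, 0.001, -0.002,
0.7, 9.9, -0.1, 0.001, 0.001, -0.002,
0, 5, 0, -0.001, 0.001, 0,
0, 5, 0, -0.001, 0.001, 0,
--
rows 5 end [0.6268 0.0729 0.1282]
```

Request:
{"api": "move_arm", "payload": {
  "targets": [0.6, 10, -0.1, 0.001, 0.001, -0.002, 0.6, 10, -0.1, 0.001, 0.001, -0.002, 0.5, 10, 0, 0.001, 0.001, -0.002, 0, 6, 0, 0, 0, 0, 0, 6, 0, 0, 0, 0]
}}

```text
time_s: 15.28
position: [0.6289, 0.0728, 0.1263]
tool_rot: [[0.801, 0.564, 0.202], [-0.166, -0.115, 0.979], [0.576, -0.818, 0.001]]
ft_force: [-2.3, 0.6, 1.1]
grip_width: 0.0336
```

```bash
python3 -c "
from plan import *
stat()
c=O-xm*.0008
go([(c+zm*.003,Rmag,4)])
"
```

```text
t 15.28 p [0.6289 0.0728 0.1263] mag [ 0.2  0.3 17.3] F [-2.3  0.6  1.1] Fmag [-1.4  0.1  2.3] w 0.0336
-0.3, 3.6, -0.1, 0, 0, 0.001,
-0.3, 3.6, -0.1, 0, 0, 0.001,
-0.2, 3.6, -0.1, 0, 0, 0.001,
-0.2, 3.6, -0.1, 0, 0, 0.001,
rows 4 end [0.6361 0.0709 0.1139]
```

Request:
{"api": "move_arm", "payload": {
  "targets": [-0.4, 3.6, -0.1, 0, 0, 0, -0.3, 3.6, -0.1, 0, 0, 0, 0, 3.6, 0, 0, 0, 0, 0, 3, 0, 0, 0, 0, 0, 0, 0, 0, 0, 0]
}}

```text
time_s: 15.9
position: [0.636, 0.0712, 0.1148]
tool_rot: [[0.801, 0.564, 0.202], [-0.166, -0.115, 0.979], [0.576, -0.818, 0.001]]
ft_force: [0.4, 1.1, -0.1]
grip_width: 0.0337
```

```bash
python3 -c "
from plan import *
stat()"; python3 snap.py 9
```

```text
t 15.9 p [0.636  0.0712 0.1148] mag [-0.4  0.1  3.7] F [ 0.4  1.1 -0.1] Fmag [ 0.1  1.2 -0.2] w 0.0337
top9 185 mean [4.3 0.3 5.3] normal [-0.001 -0.008  1.   ] rect [5.2 0.2] [30.9 58.6] 89.1
scene9 41 mean [18.9  3.6  7. ] normal [-0.008 -0.022  1.   ] rect [19.2  2.7] [ 9.4 23.2] 7.1
```

View pics/g9.png

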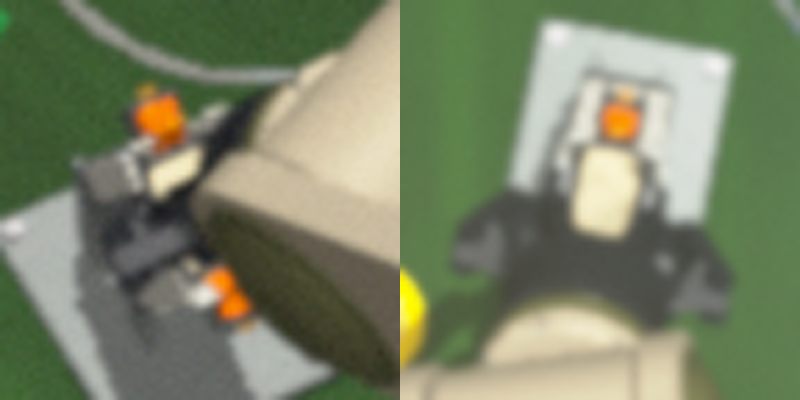

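Label at z=5.3 mm, flat and going in. It sits about 1.5 mm further up-slope than the first pack did, so I'll trim x while pressing.

Request:
{"api": "move_arm", "payload": {
  "targets": [-0.6, 2, 0, 0, 0, 0, -0.5, 2, 0, 0, 0, 0, 0, 2, 0, 0, 0, 0, 0, 2, 0, 0, 0, 0, 0, 1, 0, 0, 0, 0]
}}

```text
time_s: 16.62
position: [0.6402, 0.0703, 0.1069]
tool_rot: [[0.801, 0.564, 0.202], [-0.166, -0.116, 0.979], [0.576, -0.817, 0.001]]
ft_force: [-1.0, -0.3, 1.1]
grip_width: 0.0341
```

Request:
{"api": "move_arm", "payload": {
  "targets": [0, 1, 0, 0, 0, 0, 0, 0.5, 0, 0, 0, 0, 0, 0, 0, 0, 0, 0, 0, 0, 0, 0, 0, 0, 0, 0, 0, 0, 0, 0]
}}

```text
time_s: 17.25
position: [0.6409, 0.0702, 0.1058]
tool_rot: [[0.801, 0.564, 0.202], [-0.166, -0.116, 0.979], [0.576, -0.817, 0.001]]
ft_force: [-0.7, 0.3, 2.5]
grip_width: 0.0341
```

```bash
python3 -c "
from plan import *
stat()"; python3 snap.py 10
```

```text
t 17.25 p [0.6409 0.0702 0.1058] mag [-1.5  0.1 -6.5] F [-0.7  0.3  2.5] Fmag [0.9 0.1 2.5] w 0.0341
top10 169 mean [ 2.9  0.9 -4.7] normal [ 0.004 -0.02   1.   ] rect [ 7.  -1.4] [61.9 33.9] 9.8
scene10 22 mean [18.2  5.6 -2.7] normal [-0.612  0.     0.791] rect [17.8  4.1] [21.2  6.2] 88.6
```

View pics/g10.png

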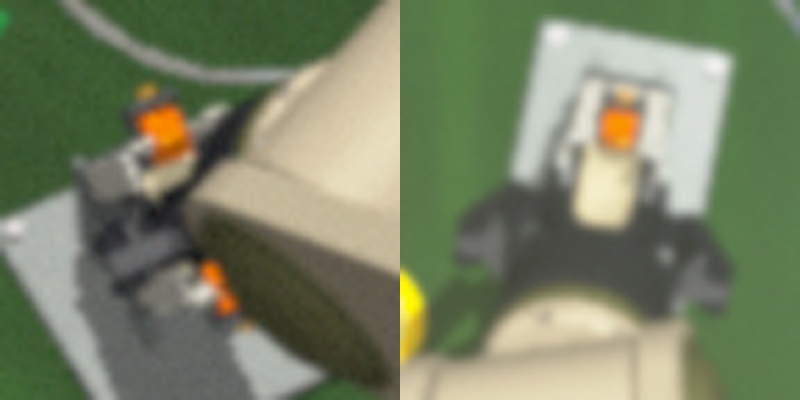

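Same depth and same lip picture as when the first pack was seated. I'll press 0.8 mm more, release, and back out.

Request:
{"api": "move_arm", "payload": {
  "targets": [0, 0.8, 0, 0, 0, 0, 0, 0, 0, 0, 0, 0, 0, 0, 0, 0, 0, 0, 0, 0, 0, 0, 0, 0, 0, 0, 0, 0, 0, 0]
}}

```text
time_s: 17.98
position: [0.6414, 0.0701, 0.1052]
tool_rot: [[0.8, 0.564, 0.202], [-0.166, -0.115, 0.979], [0.576, -0.817, 0.001]]
ft_force: [-0.9, -0.3, 2.0]
grip_width: 0.0337
```

Request:
{"api": "move_arm", "payload": {
  "targets": [0, 0, 0, 0, 0, 0, 0, 0, 0, 0, 0, 0, 0, 0, 0, 0, 0, 0, 0, -3, 0, 0, 0, 0, 0, -10, 0, 0, 0, 0],
  "hand": 0.2
}}

```text
time_s: 18.6
position: [0.6337, 0.0716, 0.1158]
tool_rot: [[0.801, 0.564, 0.202], [-0.166, -0.116, 0.979], [0.575, -0.818, 0.001]]
ft_force: [-1.3, -0.5, 0.6]
grip_width: 0.0511
```

Request:
{"api": "move_arm", "payload": {
  "targets": [0, -30, 0, 0, 0, 0, 0, -50, 0, 0, 0, 0, -30, -30, 0, 0, 0, 0, -40, 0, 0, 0, 0, 0, -40, 0, 0, 0, 0, 0]
}}

```text
time_s: 19.23
position: [0.4826, 0.1029, 0.143]
tool_rot: [[0.799, 0.566, 0.202], [-0.166, -0.115, 0.979], [0.578, -0.816, 0.002]]
ft_force: [-0.0, 1.1, 0.5]
grip_width: 0.0513
```

Request:
{"api": "move_arm", "payload": {
  "targets": [-40, 0, 0, 0, 0, 0, -40, 0, 0, 0, 0, 0, 0, 0, 0, 0, 0, 0, 0, 0, 0, 0, 0, 0, 0, 0, 0, 0, 0, 0]
}}

```text
time_s: 19.85
position: [0.4392, 0.1096, 0.1097]
tool_rot: [[0.797, 0.567, 0.209], [-0.167, -0.126, 0.978], [0.581, -0.814, -0.006]]
ft_force: [0.1, -0.3, 0.6]
grip_width: 0.0511
```

```bash
python3 -c "
from plan import *
stat()"; python3 snap.py 11
python3 - <<'E'
from meas import *
for n in("top","scene"):
    a=load(n+"0");b=load(n+"11")
    # lips: orange points in mag frame before/after
    for g in(a,b,load(n+"7")):
        W=world(g);L=(W-O)@M*1000;p=g["pixels"].astype(int)
        o=(p[...,0]>170)&(p[...,1]<150)&(p[...,2]<90)&(abs(L[...,1])<20)&(abs(L[...,0])<60)&(L[...,2]>-30)&(L[...,2]<40)
        for s in(-1,1):
            q=L[o&(s*L[...,0]>0)]
            print(n,s,len(q),q.mean(0).round(1) if len(q) else "",np.percentile(q[:,0],[5,95]).round(1) if len(q) else "")
b=load("top11");cv2.imwrite("pics/top11.png",b["pixels"][:,:,::-1])
E
```

```text
t 19.85 p [0.4392 0.1096 0.1097] mag [-167.5   -2.2  114.5] F [ 0.1 -0.3  0.6] Fmag [ 0.5 -0.2  0.4] w 0.0511
top11 212 mean [-1.2  0.5 -0.1] normal [-0.     0.028  1.   ] rect [-0.6  0.9] [74.7 33.9] 2.5
scene11 232 mean [-1.4  1.3  2. ] normal [-0.003  0.002  1.   ] rect [-1.4  0.6] [47.7 29.5] 0.5
top -1 28 [-34.1   0.3   4.4] [-47.2 -21.9]
top 1 39 [37.2 -0.1  6.1] [27.6 45.1]
top -1 18 [-39.7   0.8   6.1] [-46.8 -33.2]
top 1 31 [39.   0.7  6.4] [30.5 44.6]
top -1 19 [-39.4   0.6   6. ] [-47.  -32.2]
top 1 36 [38.3  0.9  5.6] [27.6 44.7]
scene -1 63 [-32.8   0.8   8. ] [-42.4 -24.1]
scene 1 44 [35.6  0.5  9.9] [28.5 42.5]
scene -1 55 [-34.8   0.6   8.6] [-44.1 -26.9]
scene 1 55 [34.8 -0.1  8.7] [24.7 43.5]
scene -1 55 [-34.8   0.3   8.6] [-44.2 -26.5]
scene 1 54 [34.1  0.1  9. ] [24.  42.9]
```

View pics/g11.png

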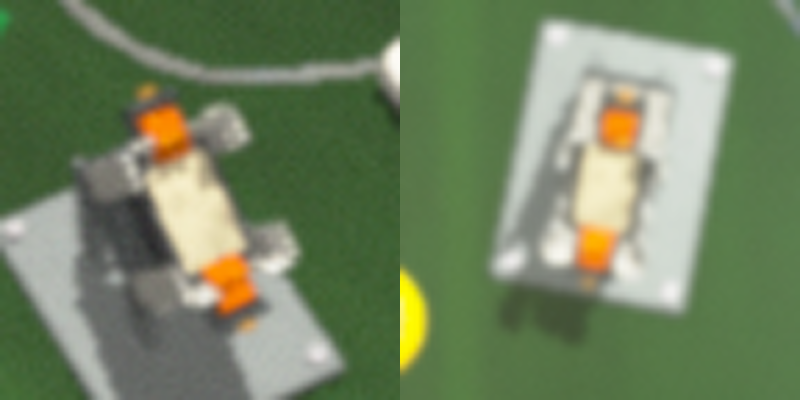

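View pics/top11.png

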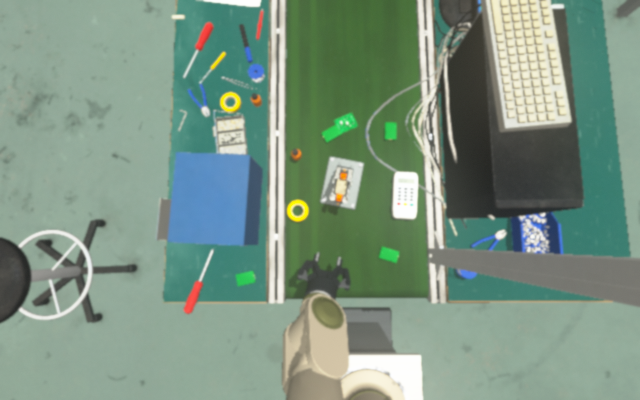

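Run:
```python
from meas import *
from scipy.ndimage import map_coordinates
r=np.arange(-50,50.1,.5)
for n in("top0","top7","top11","scene0","scene7","scene11"):
    g=load(n);im=g["pixels"].astype(float);d=im[...,0]-im[...,2]
    ys=np.linspace(-5,5,9);X=O+(r[:,None,None]*xm+ys[None,:,None]*ym+2*zm)/1000
    uv=proj(g,X);v=map_coordinates(d,[uv[...,1],uv[...,0]],order=1).mean(1)
    out=[]
    for s in(-1,1):
        m=(s*r>15);pk=v[m].max();k=len(r)//2;base=v[abs(r)<10].mean()
        while v[k]<base+.5*(pk-base):k+=s
        out+= [r[k],round(pk)]
        j=k+s*4
        while v[j]>.5*pk:j+=s
        out+=[r[j]]
    print(n,out,"base",round(base))
```

```text
top0 [np.float64(-20.0), 243, np.float64(-46.0), np.float64(24.5), 241, np.float64(45.0)] base 6
top7 [np.float64(-23.0), 242, np.float64(-46.0), np.float64(26.5), 242, np.float64(45.0)] base 45
top11 [np.float64(-23.0), 243, np.float64(-46.5), np.float64(26.0), 242, np.float64(45.0)] base 45
scene0 [np.float64(-22.5), 250, np.float64(-45.5), np.float64(22.5), 241, np.float64(44.5)] base -1
scene7 [np.float64(-24.5), 251, np.float64(-46.0), np.float64(25.5), 244, np.float64(44.5)] base 47
scene11 [np.float64(-24.5), 251, np.float64(-46.0), np.float64(25.5), 244, np.float64(44.5)] base 47
```

Run:
```python
from meas import *
rows=[]
for n in("scene","top"):
    ims=[]
    for i in("0","5","11"):
        g=load(n+i);u,v=proj(g,O).astype(int)
        ims.append(cv2.resize(g["pixels"][v-22:v+22,u-22:u+22,::-1],(264,264),interpolation=cv2.INTER_NEAREST))
    rows.append(np.hstack(ims))
cv2.imwrite("pics/cmp.png",np.vstack(rows))
from scipy.ndimage import map_coordinates
r=np.arange(-75,75.1,1)
for n in("scene0","scene3","scene11","top0","top3","top11"):
    g=load(n);im=g["pixels"].astype(float);d=im[...,0]-im[...,2]
    for s in(-1,1):
        rr=np.arange(44,76,1.)*s
        best=None
        X=O+(rr[:,None,None]*xm+np.linspace(-3,3,5)[None,:,None]*ym-4*zm)/1000
        uv=proj(g,X);v=map_coordinates(d,[uv[...,1],uv[...,0]],order=1).mean(1)
        w=np.clip(v[6:]-20,0,None);print(n,s,v[::2].round().astype(int),"cent",(w@rr[6:]/max(w.sum(),1)).round(1))
```

```text
scene0 -1 [210 129  47  17  35  58  52  25   6   0   0  -1  -1   1   0   1] cent -54.6
scene0 1 [134  52  21  39  66  64  41  18  12  10  10  10  10   9   9   9] cent 53.1
scene3 -1 [218 226 210 154  84  54  39  17   4   0   0   1   0   0   1   1] cent -51.9
scene3 1 [228 157  74  52  68  66  42  20  12  10   9  10  10   9   9   8] cent 53.0
scene11 -1 [216 135  51  18  35  59  53  25   6   1   0   0  -1   1   1   1] cent -54.6
scene11 1 [136  55  21  41  68  67  42  20  12  12  11   9   9  10   9   9] cent 53.1
top0 -1 [224 200 158 109  70  48  48  48  43  31  21  14  11  11  12  12] cent -54.2
top0 1 [83 72 76 81 67 47 26 12  4  1  0  0  0  0  0  0] cent 52.0
top3 -1 [ 5  5  5  4  4  4  4  4  5  8 12 20 28 35 39 42] cent -72.0
top3 1 [113  85  82  83  67  48  27  12   4   1   0   0   0   0   0   0] cent 52.0
top11 -1 [223 199 159 110  71  49  49  48  43  31  21  14  11  11  12  13] cent -54.2
top11 1 [84 73 77 82 67 48 28 13  5  1  0  0  0 -1  0  0] cent 52.0
```

View pics/cmp.png

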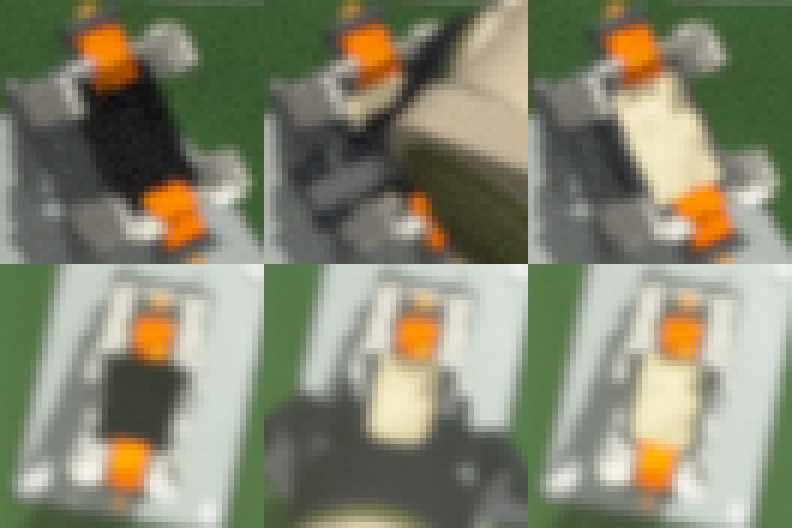

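The comparison shows the outer profiles of both lips are the same as in the empty start picture. They were visibly shifted in mid-press (scene3), so both lips are fully closed. The bystanders sit at the same pixels as before and the arm is clear, so I'm handing in.

```bash
python3 -c "
from rig import env
print(env.close_job())"
```

```text
the job is handed in; nothing more can be done
None
```

I loaded both packs one after the other: the left one first, then the middle one on top of it. Each was pressed about 5 mm below the lips and released. I handed the job in at about 20 s of the 45 s allowed; no verdict was reported.

**Last checks that agreed:**
- **Top pack:** its label sits at the lips' underside (z = -0.1 mm in the top camera). It is flat within 0.03 rad and centred within about 1.5 mm.
- **Lips:** their outer profiles match the empty start picture in both cameras. Mid-press, the scene camera showed them shifted, so both have snapped back.
- **Bystanders:** by eye, the card terminal, bottle and tape show no movement in the top view.
- **Robot:** the arm was clear of everything when I handed in, about 17 cm from the feeder.

**Checks that disagreed or could not be made:**
- **Camera offset:** the scene camera reads label heights about 2 mm higher than the top camera, close to the stated calibration error.
- **Lip inner edges:** they appeared 2 to 3 mm farther out than in the empty picture. They looked the same with one pack in as with two, so I put this down to parallax and colour blending at the edge.
- **Press force:** the wrist sensor read only about 2 N instead of the expected 5 to 10 N, so I judged depth by position and images.
- **Lower pack and follower:** neither could be seen directly at the end. The first pack was seen held under both lips before the second went in on top.

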